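# Find the loose bolt under the board and hold its cap open

## Robot

A 6-joint arm with a two-finger parallel gripper is mounted at the origin on the work surface. World frame = base frame: x ahead of the robot, y to its left, z up, the work surface at z = 0. Lengths are in m, angles in rad, forces in N, time in s.
With the tool pointing down it reaches from about 0.275 to 0.825 m from the base axis. Payload 4.9 kg.
Tool frame: the origin (TCP) lies on the centre line of the jaws, within the pads' length; the fingertips stand 14 mm ahead of it and the grasp point (between the pads) lies 5 mm behind it; z points along the fingers, y is the line along which they close (so a half turn about z gives the same grasp; the last joint's range is limited). The gripper opens to 85 mm and grips with 20 to 120 N. Pads are 22 mm wide; open, the fingers measure 114 mm over their backs; the gripper's body (76 mm by 85 mm) begins 54 mm behind the grasp point. The pads swing forward as they close: fully open they stand 13 mm farther back than shut.
Start: joints at [1.137, 0.326, -0.193, 1.052, 0, 1.437], TCP at [0.162, 0.525, 0.211] pointing down, gripper open.
Joint ranges: [-2.65, 2.65], [-0.97, 1.79], [-1.3, 1.35], [-1.93, 2.1], [-1.47, 1.37], [-3.14, 3.14]. Speed limits (rad/s): [2.57, 2.57, 3.14, 3.14, 3.14, 3.14].

## Interface

Orientations are given as a rotation vector (axis times angle).
In Python, from cell import bot, vision, ticket gives the robot as it stands.
- The arm moves only by the tool jog_arm, never from a script. Its arguments are lists of equal length, an entry for each row: "translation": the shift along the world's x, y, z in mm, a list of three; "turn": the turn about the world's z in degrees. A call has exactly 5 rows; each row shifts and turns the commanded pose from where the row before left it; what a row does not reach is not made up. A row lasts 1/10 s, in which the tool goes at most 50 mm and 8.59 degrees, less where a joint would pass 70% of its speed; a pose out of reach is approached as far as the arm can. A call is refused whole if a number of a shift passes 50 or a number of a turn 8.59, either way. A call with a gripper value outside its range is refused whole. "grip" is the opening, from -1 (shut) to 1 (fully open), set as the call begins (left out, the last holds). The fingers move at their own pace and stop on an object; the grip force is fixed at half the most. Time passes only in rows, so rows that do not move let the fingers close, or fill a call up. It gives the time, the measured TCP pose, the force, the opening and the grip force at its end, in the units of the state.
- bot.read_state(): the state, without advancing time (a new reading comes with each control period).
- vision.grab_frame(name): name is "scene" or "side" or "wrist"; returns the picture (384x512x3 uint8, blue, green, red); there is no depth.
- vision.camera_params(name): a dict with "K" (3x3 intrinsics, pixels), "xyz" and "rotation" of the camera in the world; the wrist camera has in their place "T_tool_cam" (4x4, takes a point from camera to tool coordinates, whose origin is the TCP and whose axes are the flange's). Camera axes: x right, y down, z forward; pixel columns grow to the right and rows downward; lengths in m; the calibration is good to about 2 mm. A picture is of the moment at which its call begins: read the wrist's pose just before it. camera_params takes no time and is no camera call.
- ticket.job_done(): hands the job in; it is judged then, once.
The state is a dict: "clock": time; "joints": joint angles; "joint_velocities": joint speeds; "tau": joint torques, N m; "eef_pos": TCP position; "tcp_rot": TCP orientation; "ft_force": force on the tool from outside, world axes, zero at the start; "moment": the same for the moment, N m; "width": opening from 0.0 (shut) to 1.0 (fully open); "grasp_force": force on a finger pad.
Only numpy, scipy, OpenCV 4.12 (cv2) and the standard library are available. Lean on these libraries where they do the work, as an engineer would, in place of code of your own. Each camera call takes 0.05 s, during which the arm holds its last target. There are 200 camera calls.

## Task

Slide the circuit board up out of the slotted fixture and stand it, upright, in the slot of the black rack, and let go of it there. Then tap the three bolts it was covering, one after another, until you find the loose one, the one that sinks and stays down, and lift the cap in front of that bolt by its knob to at least 45 degrees (best about 60). Finish while still holding that cap open and still, with the other two caps shut and the other things on the bench left where they are.

Things in the scene. Friction and masses are not known exactly. Their poses are not given: they have to be found in the camera images.
- fixture: Fixed aluminium fixture, base 124 (x) x 256 (y) x 12 mm, origin under its centre on the bench, front (-x) towards the robot. At x +33 mm three bolts at y +58, 0, -58, a hinged cap in front of each; a slotted post at each end (x 18..48, |y| 90..128 mm, top 115 mm up) holds the board's side edge: slot 8 mm wide, open upward, floor 76 mm up, so the board is free once raised 40 mm.
- board: Loose circuit board 200 (its y) x 100 (its z) x 4 mm (its x), about 0.2 kg, origin at the middle of its lower edge. Aluminium grip rail along the top edge: 10 mm thick, 150 mm long, 85..100 mm above the lower edge. Starts upright in the fixture's slots, lower edge 76 mm above the bench, right above the bolts, covering them.
- rack: Fixed black board rack, base 180 (x) x 100 (y) x 12 mm, origin under its centre on the bench. One slot along its x, over the origin, 16 mm wide, floor 12 mm and wall tops 60 mm above the bench, walls 14 mm thick, 180 mm long, ends open. Takes the board on its lower edge, its width along the slot (either way round), leaning a little when let go.
- head_a (a point): Centre of the flat top of the left-hand (fixture +y) bolt's round steel head (20 mm across, 12 mm tall; 70 mm above the bench while the bolt is up). The three bolts look alike.
- bolt_a (a joint): How far the left-hand (fixture +y) bolt has been pushed down, in m: 0 = up, as at the start. A tight bolt gives less than 1.5 mm however hard it is pressed; the loose one slides down 7 mm under about 2 to 3 N and stays down. Which one is loose changes from start to start.
- cap_a (a joint): Opening angle (rad) of the left-hand (fixture +y) bolt's hinged aluminium cap, right in front of that bolt: plate 54 (x) x 50 (y) x 5 mm, about 0.14 kg. Hinge axis parallel to fixture y, at fixture x -8 mm, 50 mm above the bench. 0 shut (plate level); grows as the knob is raised in an arc up and back (+x); stop at 1.3. Falls shut by its weight when let go.
- knob_a (a point): Centre of that cap's black ball knob, 18 mm across, on an 8 mm stem sticking out forward: 78 mm in front (-x) of the hinge axis, in line with the bolt, 52.5 mm above the bench while shut. Free below and beside it (next knob 58 mm away).
- head_b (a point): Centre of the flat top of the middle bolt's round steel head (20 mm across, 12 mm tall; 70 mm above the bench while the bolt is up). The three bolts look alike.
- bolt_b (a joint): How far the middle bolt has been pushed down, in m: 0 = up, as at the start. A tight bolt gives less than 1.5 mm however hard it is pressed; the loose one slides down 7 mm under about 2 to 3 N and stays down. Which one is loose changes from start to start.
- cap_b (a joint): Opening angle (rad) of the middle bolt's hinged aluminium cap, right in front of that bolt: plate 54 (x) x 50 (y) x 5 mm, about 0.14 kg. Hinge axis parallel to fixture y, at fixture x -8 mm, 50 mm above the bench. 0 shut (plate level); grows as the knob is raised in an arc up and back (+x); stop at 1.3. Falls shut by its weight when let go.
- knob_b (a point): Centre of that cap's black ball knob, 18 mm across, on an 8 mm stem sticking out forward: 78 mm in front (-x) of the hinge axis, in line with the bolt, 52.5 mm above the bench while shut. Free below and beside it (next knob 58 mm away).
- head_c (a point): Centre of the flat top of the right-hand (fixture -y) bolt's round steel head (20 mm across, 12 mm tall; 70 mm above the bench while the bolt is up). The three bolts look alike.
- bolt_c (a joint): How far the right-hand (fixture -y) bolt has been pushed down, in m: 0 = up, as at the start. A tight bolt gives less than 1.5 mm however hard it is pressed; the loose one slides down 7 mm under about 2 to 3 N and stays down. Which one is loose changes from start to start.
- cap_c (a joint): Opening angle (rad) of the right-hand (fixture -y) bolt's hinged aluminium cap, right in front of that bolt: plate 54 (x) x 50 (y) x 5 mm, about 0.14 kg. Hinge axis parallel to fixture y, at fixture x -8 mm, 50 mm above the bench. 0 shut (plate level); grows as the knob is raised in an arc up and back (+x); stop at 1.3. Falls shut by its weight when let go.
- knob_c (a point): Centre of that cap's black ball knob, 18 mm across, on an 8 mm stem sticking out forward: 78 mm in front (-x) of the hinge axis, in line with the bolt, 52.5 mm above the bench while shut. Free below and beside it (next knob 58 mm away).
- jar: Bystander: amber jar 48 mm across, 55 mm tall, beside the rack; origin under its centre.
- conn_block: Bystander: stepped aluminium block 40 x 90 mm, 48 mm tall, behind the fixture; origin under its centre.
- spool: Bystander: grey spool 56 mm across, 42 mm tall, at the fixture's right end; origin under its centre.
- gauge_block: Bystander: steel block 45 x 30 x 18 mm, in front of the fixture; origin under its centre.
- driver: Bystander: screwdriver 170 mm long lying on the bench in front of the fixture.
- pliers: Bystander: pliers with blue handles, 170 mm long, lying on the bench to the right.

How it is judged:
By the outcome, as a careful person would: the job done as asked, in the order asked, and still so for the second after the job is handed in, while the arm keeps its last pose, push and grip.
It also fails if it takes over 64 s, if anything falls off the work surface, if the arm or the gripper's body presses on something with over 40 N, if the wrist force passes 120 N, or if a joint passes its speed limit or range.

## Working session

There is one attempt and no reset: what is moved stays moved. The work goes in short steps, Python scripts to look and compute and a tool call to move; the robot and the scene stay as the last step left them, time stands still between calls to the robot, and variables do not carry over. Pictures are saved under pics/ and viewed, at most 10 in all, crops included, and the job is handed in when it is done.

Besides the shell and the picture viewer there is one more tool, called after ">>>" as name(argument=value, ...) on one line, values as JSON. jog_arm: Moves the arm, as the interface text tells. Its arguments: {"type":"object","properties":{"translation":{"type":"array"},"turn":{"type":"array"},"grip":{"type":"number"}},"required":["translation","turn"]}

```bash
mkdir -p pics; python3 - <<'E'
from cell import bot, vision, ticket
import cv2, numpy as np
np.set_printoptions(precision=4,suppress=True)
s=bot.read_state(); print(s)
for n in("scene","side","wrist"):
    p=vision.camera_params(n); print(n,p)
    cv2.imwrite(f"pics/{n}0.png",vision.grab_frame(n))
a=cv2.imread("pics/scene0.png");b=cv2.imread("pics/side0.png")
cv2.imwrite("pics/sc_big.png",cv2.resize(a,(800,600),interpolation=cv2.INTER_CUBIC))
cv2.imwrite("pics/sd_big.png",cv2.resize(b,(800,600),interpolation=cv2.INTER_CUBIC))
E
```

```text
{'clock': 0.0, 'joints': array([ 1.1368,  0.327 , -0.1936,  1.052 ,  0.    ,  1.4366]), 'joint_velocities': array([-0.0014, -0.0022, -0.0015, -0.002 , -0.0015,  0.0016]), 'tau': array([  0.0002, -44.34  ,  26.2442,   0.0155,  -0.0003,   0.    ]), 'eef_pos': array([0.1621, 0.5249, 0.2098]), 'tcp_rot': array([-0.4691, -3.1059,  0.0027]), 'ft_force': array([ 0.1105, -0.4752,  0.1769]), 'moment': array([ 0.0004,  0.0135, -0.0096]), 'grasp_force': 0.0, 'width': 0.9959042244592469}
scene {'K': array([[419.2326,   0.    , 250.1727],
       [  0.    , 419.2326, 194.1371],
       [  0.    ,   0.    ,   1.    ]]), 'xyz': array([1.3773, 0.008 , 0.8228]), 'rotation': array([-1.6819, -1.8288,  0.7888])}
side {'K': array([[416.6858,   0.    , 254.2807],
       [  0.    , 416.6858, 189.5638],
       [  0.    ,   0.    ,   1.    ]]), 'xyz': array([0.4124, 0.6043, 0.9165]), 'rotation': array([-0.3063,  2.887 , -1.0131])}
wrist {'K': array([[320.3639,   0.    , 252.851 ],
       [  0.    , 320.3639, 189.2465],
       [  0.    ,   0.    ,   1.    ]]), 'T_tool_cam': array([[-0.0012, -0.9564, -0.2922,  0.0751],
       [ 1.    , -0.0014,  0.0006, -0.0003],
       [-0.001 , -0.2922,  0.9564, -0.1638],
       [ 0.    ,  0.    ,  0.    ,  1.    ]])}
```

View pics/sc_big.png

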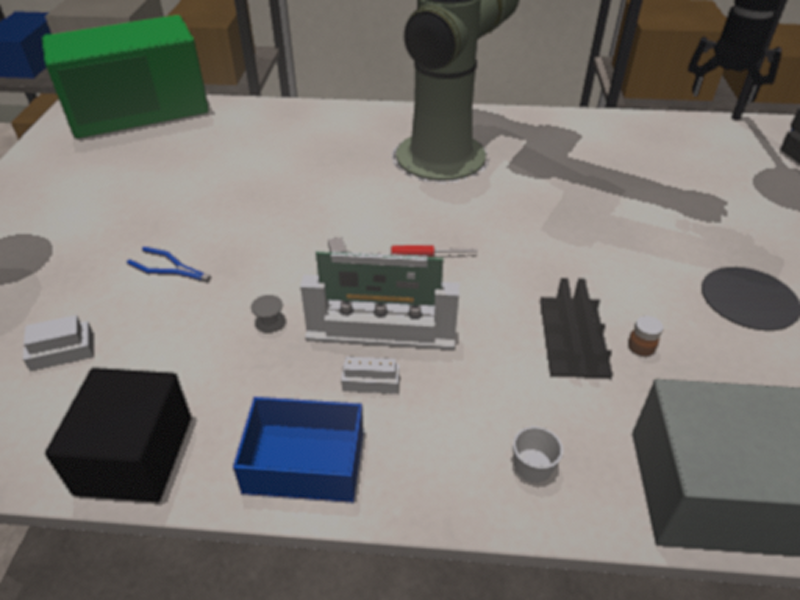

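View pics/sd_big.png

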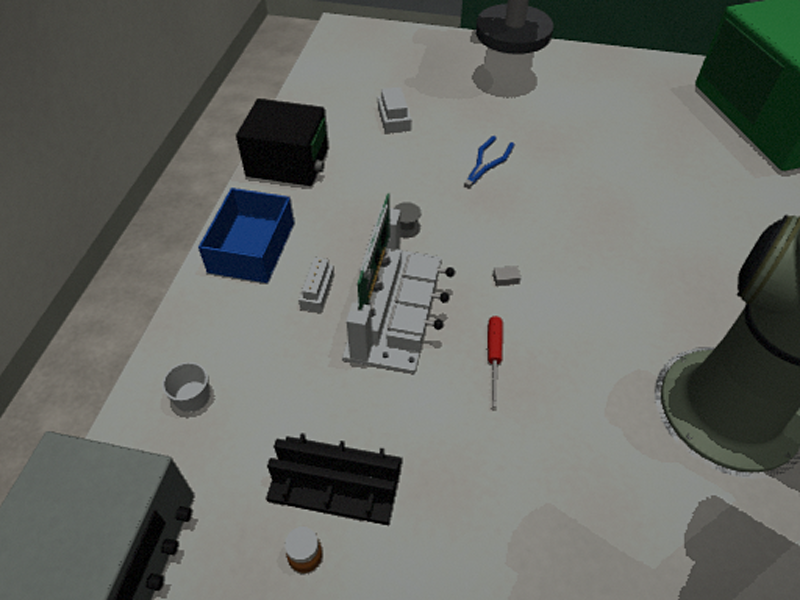

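Scene view: fixture with board near (380,300), rack at (575,330). Side view: knobs a, b and c at (439,325), (445,298), (450,272), rack spanning (267..402, 435..523), and the jar at (304,550).

```bash
cat > h.py <<'E'
import numpy as np, cv2
from scipy.spatial.transform import Rotation as R
from cell import bot, vision
np.set_printoptions(precision=4,suppress=True)
def cam(n,s=None):
    p=vision.camera_params(n)
    if n!="wrist": return p["K"],R.from_rotvec(p["rotation"]).as_matrix(),p["xyz"]
    T=p["T_tool_cam"]; Rt=R.from_rotvec(s["tcp_rot"]).as_matrix()
    return p["K"],Rt@T[:3,:3],s["eef_pos"]+Rt@T[:3,3]
def back(c,uv,z):
    K,Rm,t=c; d=Rm@np.linalg.solve(K,[*uv,1]); return t+d*(z-t[2])/d[2]
def proj(c,P):
    K,Rm,t=c; q=(np.atleast_2d(P)-t)@Rm@K.T; return q[:,:2]/q[:,2:]
E
python3 - <<'E'
from h import *
c=cam("side"); f=1.5625
for n,u,v,z in [("ka",439,325,.0525),("kb",445,298,.0525),("kc",450,272,.0525),("base front near",415,372,0),("base back near",344,361,0),
 ("rack near front",388,523,0.0),("rack near back",267,504,0.0),("wall near x-",402,459,.06),("wall far-y x+",277,437,.06),("spine2 x+",270,463,.06),("spine2 x-",396,487,.06),("jar",304,560,0.01)]:
    print(n,back(c,(u/f,v/f),z))
c=cam("scene")
for n,u,v,z in [("base back R",305,342,.0),("base back L",456,347,0),("rack +x,-y",552,376,0),("rack +x +y",611,377,0),("rail top left",333,262,.176),("rail top right",428,263,.176),("head c",346,309,.07),("head b",380,311,.07),("head a",415,312,.07)]:
    print(n,back(c,(u/f,v/f),z))
E
```

```text
ka [ 0.4747 -0.0274  0.0525]
kb [ 0.4743 -0.0854  0.0525]
kc [ 0.4753 -0.1448  0.0525]
base front near [0.5009 0.0371 0.    ]
base back near [0.6209 0.041  0.    ]
rack near front [0.4902 0.2899 0.    ]
rack near back [0.6659 0.2997 0.    ]
wall near x- [0.4854 0.2185 0.06  ]
wall far-y x+ [0.6677 0.2232 0.06  ]
spine2 x+ [0.6645 0.2631 0.06  ]
spine2 x- [0.4851 0.2602 0.06  ]
jar [0.589  0.3657 0.01  ]
base back R [ 0.6255 -0.2095  0.    ]
base back L [0.6162 0.0488 0.    ]
rack +x,-y [0.6676 0.2053 0.    ]
rack +x +y [ 0.662   0.3005 -0.    ]
rail top left [ 0.6173 -0.1503  0.176 ]
rail top right [ 0.6081 -0.0051  0.176 ]
head c [ 0.6104 -0.1368  0.07  ]
head b [ 0.6106 -0.0804  0.07  ]
head a [ 0.6084 -0.0229  0.07  ]
```

>>> jog_arm(translation=[[20,-30,12],[20,-30,12],[20,-30,12],[20,-30,12],[20,-30,12]], turn=[2,2,2,2,2], grip=0.2)

```text
clock: 0.65
eef_pos: [0.2628, 0.3741, 0.2708]
tcp_rot: [-0.194, -3.135, 0.001]
ft_force: [0.3, 0.8, 0.6]
width: 0.6
grasp_force: 0.0
```

>>> jog_arm(translation=[[20,-30,12],[20,-30,12],[20,-30,12],[20,-30,12],[20,-30,12]], turn=[2,2,2,1,0.2])

```text
clock: 1.15
eef_pos: [0.3628, 0.2241, 0.331]
tcp_rot: [0.001, -3.141, -0.0]
ft_force: [-0.0, 0.7, 1.3]
width: 0.602
grasp_force: 0.0
```

>>> jog_arm(translation=[[20,-30,4],[20,-30,4],[20,-30,4],[20,-25,4],[0,0,0]], turn=[0,0,0,0,0])

```text
clock: 1.65
eef_pos: [0.4445, 0.1079, 0.3465]
tcp_rot: [0.007, 3.141, -0.001]
ft_force: [0.2, 0.4, -0.1]
width: 0.597
grasp_force: 0.0
```

```bash
python3 - <<'E'
from h import *
s=bot.read_state(); print(s["eef_pos"],s["tcp_rot"],s["joints"],s["width"],s["clock"])
im=vision.grab_frame("wrist"); cv2.imwrite("pics/w1.png",im)
np.savez("w1.npz",eef_pos=s["eef_pos"],tcp_rot=s["tcp_rot"])
cv2.imwrite("pics/w1b.png",cv2.resize(im,(800,600),interpolation=cv2.INTER_CUBIC))
E
```

```text
[0.4445 0.1079 0.3465] [ 0.0069  3.1407 -0.0014] [ 0.0772  0.093  -0.1444  1.3326 -0.0009  0.0815] 0.5967965814669526 1.65
```

View pics/w1b.png

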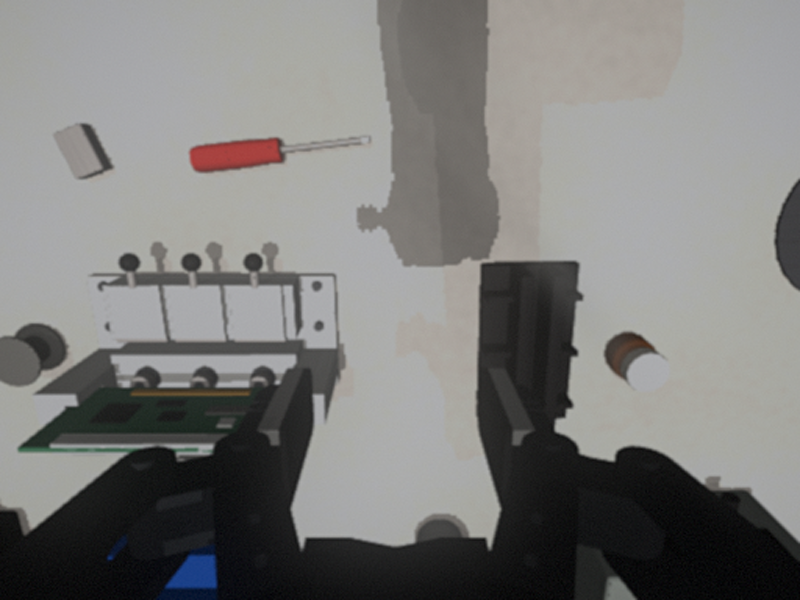

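The wrist view shows the knobs at (129/191/253, 262), the fixture's front base corners at (90,274) and (338,274), bolt heads near (147/205/263, 375), and the rack's front edge from (482,263) to (578,263).

```bash
python3 - <<'E'
from h import *
s=dict(np.load("w1.npz")); c=cam("wrist",s); f=1.5625
for n,u,v,z in [("kc",129,262,.0525),("kb",191,262,.0525),("ka",253,262,.0525),("base FL",338,274,.012),("base FR",90,274,.012),("hc",147,374,.07),("hb",205,374,.07),("ha",263,374,.07),
 ("rackF-y",482,263,.012),("rackF+y",578,263,.012),("rail top near L",52,438,.176),("rail top far L",50,444,.176),("board top L",20,450,.176)]:
    print(n,back(c,(u/f,v/f),z))
im=cv2.imread("pics/w1.png")[155:290,290:390].astype(float)
g=np.clip(255*(im/110)**.6,0,255).astype(np.uint8)
cv2.imwrite("pics/w1r.png",cv2.resize(g,None,fx=4.4,fy=4.4,interpolation=cv2.INTER_CUBIC))
E
```

```text
kc [ 0.4752 -0.1416  0.0525]
kb [ 0.4756 -0.0835  0.0525]
ka [ 0.4759 -0.0254  0.0525]
base FL [0.4984 0.049  0.012 ]
base FR [ 0.497  -0.2058  0.012 ]
hc [ 0.5821 -0.1326  0.07  ]
hb [ 0.5824 -0.0765  0.07  ]
ha [ 0.5827 -0.0205  0.07  ]
rackF-y [0.4877 0.1964 0.012 ]
rackF+y [0.4882 0.2944 0.012 ]
rail top near L [ 0.5842 -0.1554  0.176 ]
rail top far L [ 0.5895 -0.158   0.176 ]
board top L [ 0.5946 -0.1823  0.176 ]
```

View pics/w1r.png

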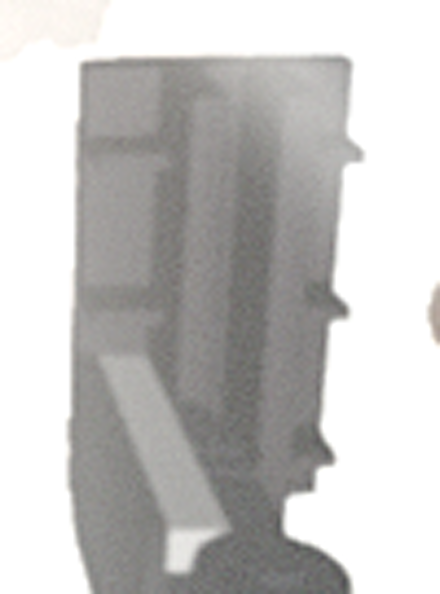

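Slot edges in this crop: wall 1 inner edge at x≈240 and wall 2 inner edge at x≈280 near row 100, and about 225/262 near row 400. I'll turn over the board for a closer view next.

>>> jog_arm(translation=[[10,-13,-3],[10,-13,-3],[10,-13,-3],[10,-13,-3],[10,-13,-3]], turn=[-8,-8,-8,-8,-8])

```text
clock: 2.2
eef_pos: [0.492, 0.0461, 0.3312]
tcp_rot: [-1.08, -2.949, -0.0]
ft_force: [0.5, 0.5, 0.2]
width: 0.6
grasp_force: 0.0
```

>>> jog_arm(translation=[[10,-13,-3],[10,-13,-3],[10,-13,-3],[10,-13,-3],[10,-13,-3]], turn=[-8,-8,-8,-8,-8])

```text
clock: 2.7
eef_pos: [0.5421, -0.0187, 0.3162]
tcp_rot: [-2.023, -2.402, 0.0]
ft_force: [-0.0, 0.2, -0.0]
width: 0.597
grasp_force: 0.0
```

>>> jog_arm(translation=[[10,-13,-3],[10,-13,-3],[10,-13,-3],[10,-13,-3],[8,-5,-3]], turn=[-8,-2,0,0,0])

```text
clock: 3.2
eef_pos: [0.5912, -0.0777, 0.3011]
tcp_rot: [2.221, 2.222, -0.0]
ft_force: [0.1, 0.7, -0.2]
width: 0.598
grasp_force: 0.0
```

>>> jog_arm(translation=[[0,0,0],[0,0,0],[0,0,0],[0,0,0],[0,0,0]], turn=[0,0,0,0,0])

```text
clock: 3.7
eef_pos: [0.5903, -0.0762, 0.302]
tcp_rot: [2.22, 2.222, 0.001]
ft_force: [-0.5, -0.3, -0.1]
width: 0.604
grasp_force: 0.0
```

```bash
python3 - <<'E'
from h import *
s=bot.read_state(); print(s["eef_pos"],s["tcp_rot"],s["joints"],s["clock"])
im=vision.grab_frame("wrist"); cv2.imwrite("pics/w2.png",im)
np.savez("w2.npz",eef_pos=s["eef_pos"],tcp_rot=s["tcp_rot"])
cv2.imwrite("pics/w2b.png",cv2.resize(im,(800,600),interpolation=cv2.INTER_CUBIC))
s=dict(np.load("w1.npz")); c=cam("wrist",s)
for u,v in [(240,100),(280,100),(225,400),(262,400)]: print(back(c,(290+u/4.4,155+v/4.4),.06))
E
```

```text
[ 0.5903 -0.0762  0.302 ] [2.2201 2.2222 0.0005] [-0.2523  0.3741  0.109   1.3052  0.0001  1.3175] 3.7
[0.4907 0.24   0.06  ]
[0.4908 0.2532 0.06  ]
[0.6002 0.2433 0.06  ]
[0.6003 0.2563 0.06  ]
```

View pics/w2b.png

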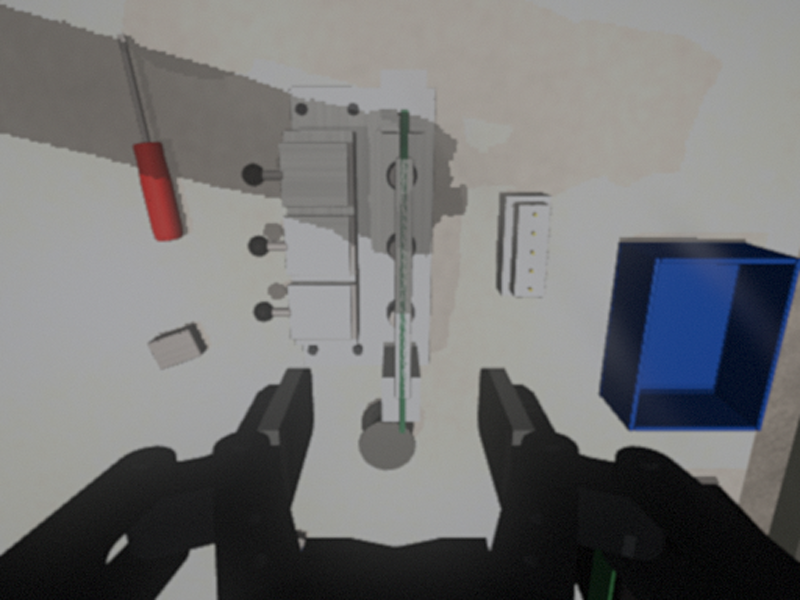

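Good overhead view. The rail runs from (406,160) to (402,396), the board from (404,112) to (403,430), bolt heads near column 402 at rows 174/245/312, and knobs at (253,174), (258,246), (263,312).

```bash
python3 - <<'E'
from h import *
s=dict(np.load("w2.npz")); c=cam("wrist",s); f=1.5625
im=cv2.imread("pics/w2.png")
# rail edges per row: bright-vs-dark profile
print(back(c,(404.5/f,112/f),.176),back(c,(403/f,430/f),.176),"board ends")
for n,u,v,z in [("rail +y",406,160,.176),("rail -y",402,396,.176),("ka",253,174,.0525),("kb",259,246,.0525),("kc",263,312,.0525),("ha",401,174,.07),("hb",401,245,.07),("hc",400,312,.07),("base++",435,88,.012),("base-+",291,88,.012),("base+-",428,362,.012)]:
    print(n,back(c,(u/f,v/f),z))
g=cv2.resize(im[60:285,150:300],None,fx=2.66,fy=2.66,interpolation=cv2.INTER_CUBIC); cv2.imwrite("pics/w2c.png",g)
E
```

```text
[0.5949 0.0146 0.176 ] [ 0.5949 -0.1825  0.176 ] board ends
rail +y [ 0.5958 -0.0107  0.176 ]
rail -y [ 0.5942 -0.1576  0.176 ]
ka [ 0.4757 -0.0253  0.0525]
kb [ 0.4758 -0.084   0.0525]
kc [ 0.4747 -0.1424  0.0525]
ha [ 0.5944 -0.0244  0.07  ]
hb [ 0.5945 -0.0798  0.07  ]
hc [ 0.5939 -0.1365  0.07  ]
base++ [0.6234 0.0427 0.012 ]
base-+ [0.5023 0.0428 0.012 ]
base+- [ 0.6223 -0.2084  0.012 ]
```

View pics/w2c.png

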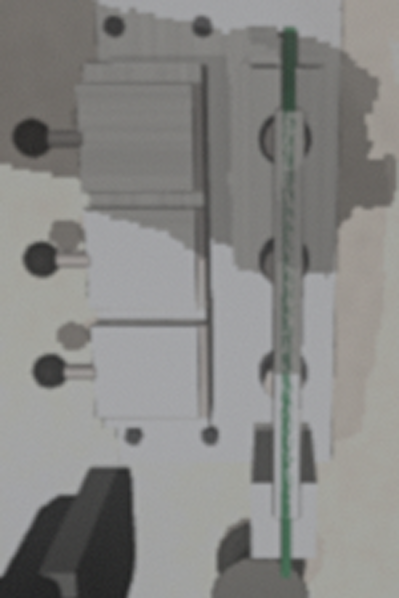

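>>> jog_arm(translation=[[1,-2,-20],[1,-2,-20],[1,-2,-20],[1,-2,-20],[0.5,0,-20]], turn=[-0.3,0,0,0,0])

```text
clock: 4.25
eef_pos: [0.595, -0.0846, 0.201]
tcp_rot: [2.227, 2.216, 0.0]
ft_force: [-1.0, 0.0, -0.4]
width: 0.6
grasp_force: 0.0
```

>>> jog_arm(translation=[[0,0,-15],[0,0,-13],[0,0,-10],[0,0,0],[0,0,0]], turn=[0,0,0,0,0])

```text
clock: 4.75
eef_pos: [0.5951, -0.0845, 0.164]
tcp_rot: [2.227, 2.216, 0.0]
ft_force: [0.2, -0.1, 0.1]
width: 0.6
grasp_force: 0.0
```

>>> jog_arm(translation=[[0,0,0],[0,0,0],[0,0,0],[0,0,0],[0,0,0]], turn=[0,0,0,0,0], grip=-1)

```text
clock: 5.25
eef_pos: [0.595, -0.0845, 0.1637]
tcp_rot: [2.227, 2.216, 0.0]
ft_force: [0.6, -0.4, -0.8]
width: 0.001
grasp_force: 0.0
```

The fingers shut on nothing, so I'll look before going on.

```bash
python3 - <<'E'
from h import *
s=bot.read_state(); print(s["eef_pos"],s["width"],s["grasp_force"],s["ft_force"],s["clock"])
A=vision.grab_frame("side"); B=vision.grab_frame("scene"); C=vision.grab_frame("wrist")
cv2.imwrite("pics/w3.png",C); cv2.imwrite("pics/s3.png",A); cv2.imwrite("pics/sc3.png",B)
a=cv2.resize(A[90:260,170:330],(400,425),interpolation=cv2.INTER_CUBIC); b=cv2.resize(B[110:280,180:340],(400,425),interpolation=cv2.INTER_CUBIC)
cv2.imwrite("pics/m3.png",np.hstack([a,b]))
E
```

```text
[ 0.595  -0.0845  0.1637] 0.0009954335979002436 0.0 [ 0.5878 -0.399  -0.7625] 5.25
```

View pics/m3.png

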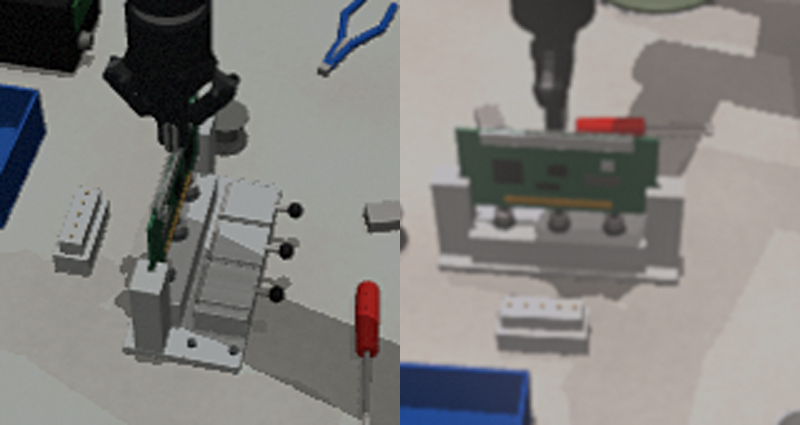

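The gripper is shut just by the rail with its tips at about (172,135) in the left half. I'll check numerically which side they are on.

```bash
python3 - <<'E'
from h import *
P=[(.595,-.0845,.15),(.595,-.0845,.176),(.595,-.0105,.176),(.595,-.158,.176),(.595,.0155,.176),(.595,-.1845,.176)]
a=proj(cam("side"),P); b=proj(cam("scene"),P)
print("left panel",((a-[170,90])*2.5).round()); print("right",(((b-[180,110])*2.5)+[400,0]).round())
C=cv2.imread("pics/w3.png"); cv2.imwrite("pics/w3b.png",cv2.resize(C[60:300,130:380],None,fx=2.4,fy=2.4,interpolation=cv2.INTER_CUBIC))
E
```

```text
left panel [[174. 172.]
 [173. 154.]
 [155. 210.]
 [190. 103.]
 [148. 231.]
 [195.  86.]]
right [[554. 153.]
 [554. 133.]
 [630. 137.]
 [478. 129.]
 [657. 138.]
 [452. 128.]]
```

View pics/w3b.png

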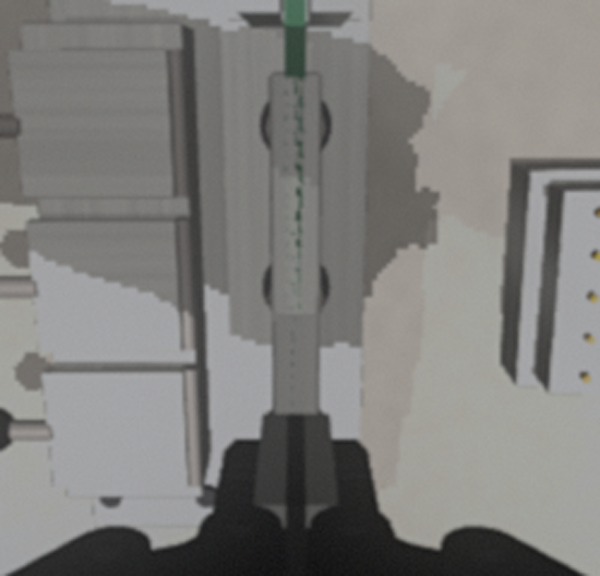

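The picture contradicts the nominal offset. The shut fingertips are visibly above the rail at z≈0.18, about 30 mm higher than TCP + 14 mm implies. I'll open, go lower by what the cameras show, and close again while watching the force.

>>> jog_arm(translation=[[0,0,0],[0,0,0],[0,0,0],[0,0,0],[0,0,0]], turn=[0,0,0,0,0], grip=0.0)

```text
clock: 5.9
eef_pos: [0.5949, -0.0845, 0.1636]
tcp_rot: [-2.227, -2.216, 0.0]
ft_force: [0.5, 0.4, 0.2]
width: 0.496
grasp_force: 0.0
```

>>> jog_arm(translation=[[0,0,-7],[0,0,-7],[0,0,-7],[0,0,-5],[0,0,0]], turn=[0,0,0,0,0])

```text
clock: 6.4
eef_pos: [0.5941, -0.0843, 0.1363]
tcp_rot: [-2.226, -2.215, 0.002]
ft_force: [0.6, 0.0, -0.1]
width: 0.497
grasp_force: 0.0
```

>>> jog_arm(translation=[[0,0,0],[0,0,0],[0,0,0],[0,0,0],[0,0,0]], turn=[0,0,0,0,0], grip=-1)

```text
clock: 6.9
eef_pos: [0.5953, -0.0846, 0.1381]
tcp_rot: [2.226, 2.216, 0.001]
ft_force: [0.4, -0.4, 2.2]
width: 0.096
grasp_force: 60.2
```

Gripped now: 60 N with the opening about equal to the rail. Lifting straight up.

>>> jog_arm(translation=[[0,0,3],[0,0,5],[0,0,7],[0,0,8],[0,0,8]], turn=[0,0,0,0,0])

```text
clock: 7.4
eef_pos: [0.595, -0.0845, 0.1694]
tcp_rot: [2.227, 2.216, 0.0]
ft_force: [-1.3, -0.1, -1.8]
width: 0.098
grasp_force: 59.6
```

>>> jog_arm(translation=[[0,0,9],[0,0,10],[0,0,12],[0,0,12],[0,0,6]], turn=[0,0,0,0,0])

```text
clock: 7.9
eef_pos: [0.5956, -0.0847, 0.2195]
tcp_rot: [2.225, 2.215, 0.002]
ft_force: [0.3, -0.2, -1.4]
width: 0.103
grasp_force: 59.7
```

```bash
python3 - <<'E'
from h import *
s=bot.read_state(); print(s["eef_pos"],s["width"],s["grasp_force"],s["ft_force"],s["moment"],s["clock"])
A=vision.grab_frame("side"); B=vision.grab_frame("scene"); cv2.imwrite("pics/s4.png",A); cv2.imwrite("pics/sc4.png",B)
a=cv2.resize(A[90:260,170:330],(400,425),interpolation=cv2.INTER_CUBIC); b=cv2.resize(B[90:260,180:340],(400,425),interpolation=cv2.INTER_CUBIC)
cv2.imwrite("pics/m4.png",np.hstack([a,b]))
E
```

```text
[ 0.5956 -0.0847  0.2195] 0.10346281538468426 59.658308029174805 [ 0.3028 -0.1755 -1.375 ] [-0.0177 -0.0305  0.0304] 7.9
```

View pics/m4.png

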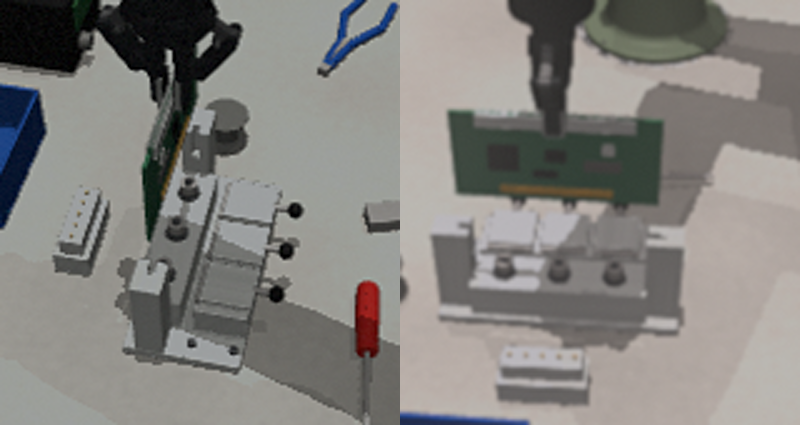

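Board is out and level, held at mid-rail, with the bolts at left-panel (165..190, 190..270). Next, a precise rack pose by fitting its silhouette in three stored pictures.

```bash
python3 - <<'E'
from h import *
from scipy.optimize import minimize
f=1.5625
def box(x0,x1,y0,y1,z0,z1): return np.array([(x,y,z) for x in(x0,x1) for y in(y0,y1) for z in(z0,z1)])
parts=[box(-.09,.09,-.05,.05,0,.012),box(-.09,.09,.008,.022,.012,.06),box(-.09,.09,-.022,-.008,.012,.06)]
s=dict(np.load("w1.npz"))
V=[("side0",cam("side"),(160,265,275,345)),("scene0",cam("scene"),(335,400,170,250)),("w1",cam("wrist",s),(290,385,150,234))]
D=[]
for n,c,(u0,u1,v0,v1) in V:
    im=cv2.imread(f"pics/{n}.png").max(2)[v0:v1,u0:u1]
    t,_=cv2.threshold(im,0,255,cv2.THRESH_OTSU); print(n,"otsu",t,np.percentile(im,[5,25,50,75,95]))
    D.append((c,(u0,v0),(im<t).astype(float)))
S=4
def cost(p,vs=None):
    x,y,a=p; Rz=np.array([[np.cos(a),-np.sin(a),0],[np.sin(a),np.cos(a),0],[0,0,1]]); J=0
    for i,(c,o,m) in enumerate(D):
        if vs is not None and i not in vs: continue
        M=np.zeros((m.shape[0]*S,m.shape[1]*S),np.uint8)
        for P in parts:
            q=(proj(c,P@Rz.T+[x,y,0])-o+.5)*S-.5
            cv2.fillConvexPoly(M,cv2.convexHull((q*16).round().astype(np.int32)),1,shift=4)
        J+=np.abs(cv2.resize(M.astype(float),m.shape[::-1],interpolation=cv2.INTER_AREA)-m).mean()
    return J
for vs in(None,[0],[1],[2]):
    r=minimize(cost,[.577,.247,.04],args=(vs,),method="Nelder-Mead",options=dict(initial_simplex=[[.577,.247,.04],[.583,.247,.04],[.577,.253,.04],[.577,.247,-.02]]))
    print(vs,r.x,r.fun)
E
```

```text
side0 otsu 80.0 [  4.  21. 112. 144. 147.]
scene0 otsu 114.0 [ 50.  55. 173. 176. 177.]
w1 otsu 103.0 [ 34.  45.  75. 169. 172.]
None [0.5787 0.2461 0.0106] 0.07934862482442369
[0] [0.579  0.2443 0.0192] 0.016037414965986395
[1] [0.5765 0.2492 0.0121] 0.025360576923076923
[2] [0.5788 0.2467 0.0174] 0.015899122807017545
```

>>> jog_arm(translation=[[-1,22,0],[-1,22,0],[-1,22,0],[-1,22,0],[-1,22,0]], turn=[4,6,7,7,7])

```text
clock: 8.5
eef_pos: [0.5894, 0.0263, 0.2169]
tcp_rot: [-1.546, -2.733, 0.001]
ft_force: [0.4, 1.0, -2.0]
width: 0.098
grasp_force: 59.6
```

>>> jog_arm(translation=[[-1,22,0],[-1,22,0],[-1,22,0],[-1,22,0],[-1,22,0]], turn=[7,7,7,7,7])

```text
clock: 9.0
eef_pos: [0.5844, 0.1364, 0.2169]
tcp_rot: [-0.653, -3.072, 0.001]
ft_force: [0.1, -0.4, -2.5]
width: 0.094
grasp_force: 59.6
```

>>> jog_arm(translation=[[-1,22,0],[-1,22,0],[-2,22,0],[-2,22,0],[-1,23,0]], turn=[7,6,6,4,2.2])

```text
clock: 9.5
eef_pos: [0.5773, 0.2472, 0.2169]
tcp_rot: [0.028, -3.14, 0.001]
ft_force: [0.9, -0.2, -1.6]
width: 0.098
grasp_force: 59.6
```

>>> jog_arm(translation=[[0,0,0],[0,0,0],[0,0,0],[0,0,-10],[0,0,-10]], turn=[0,0,0,0,0])

```text
clock: 10.0
eef_pos: [0.5782, 0.2457, 0.1969]
tcp_rot: [-0.023, 3.141, -0.0]
ft_force: [-0.2, 0.5, -3.0]
width: 0.1
grasp_force: 59.7
```

```bash
python3 - <<'E'
from h import *
s=bot.read_state(); print(s["eef_pos"],s["tcp_rot"],s["width"],s["grasp_force"],s["ft_force"],s["clock"])
y=R.from_rotvec(s["tcp_rot"]).as_matrix()[:,1]; print("phi",np.degrees(np.arctan2(y[1],y[0])))
E
```

```text
[0.5782 0.2457 0.1969] [-0.0234  3.1412 -0.    ] 0.0996562632358588 59.656816720962524 [-0.1659  0.48   -3.0221] 10.0
phi 90.85268720403558
```

>>> jog_arm(translation=[[0,1,-18],[0,0,-18],[0,0,-16],[0,0,-10],[0,0,-6]], turn=[0,0,0,0,0])

```text
clock: 10.5
eef_pos: [0.5772, 0.2469, 0.128]
tcp_rot: [0.024, -3.139, 0.001]
ft_force: [-0.9, -0.0, -1.7]
width: 0.102
grasp_force: 59.6
```

>>> jog_arm(translation=[[0,0,-6],[0,0,-6],[0,0,-6],[0,0,-6],[0,0,-6]], turn=[0,0,0,0,0])

```text
clock: 11.0
eef_pos: [0.5781, 0.2476, 0.0993]
tcp_rot: [-0.025, 3.141, 0.0]
ft_force: [-0.8, -0.0, -2.2]
width: 0.102
grasp_force: 59.6
```

>>> jog_arm(translation=[[0,0,-5],[0,0,-5],[0,0,-4],[0,0,-3],[0,0,-3]], turn=[0,0,0,0,0])

```text
clock: 11.5
eef_pos: [0.578, 0.2475, 0.0794]
tcp_rot: [-0.025, 3.141, 0.0]
ft_force: [0.6, 0.1, -2.1]
width: 0.103
grasp_force: 59.6
```

>>> jog_arm(translation=[[0,0,-1],[0,0,-1],[0,0,-1],[0,0,-1],[0,0,0]], turn=[0,0,0,0,0])

```text
clock: 12.0
eef_pos: [0.5779, 0.2475, 0.0755]
tcp_rot: [0.025, -3.141, 0.0]
ft_force: [-0.7, 0.4, -2.0]
width: 0.102
grasp_force: 59.6
```

>>> jog_arm(translation=[[0,0,-1],[0,0,-1],[0,0,-1],[0,0,0],[0,0,0]], turn=[0,0,0,0,0])

```text
clock: 12.5
eef_pos: [0.5781, 0.2478, 0.0741]
tcp_rot: [-0.026, 3.14, 0.001]
ft_force: [-2.9, -0.7, 7.2]
width: 0.103
grasp_force: 60.9
```

Seated at the expected height. Releasing in stages.

>>> jog_arm(translation=[[0,0,0.5],[0,0,0],[0,0,0],[0,0,0],[0,0,0]], turn=[0,0,0,0,0], grip=-0.6)

```text
clock: 13.0
eef_pos: [0.5779, 0.2474, 0.0729]
tcp_rot: [0.025, -3.141, 0.0]
ft_force: [-0.7, 0.3, -0.1]
width: 0.203
grasp_force: 0.0
```

>>> jog_arm(translation=[[0,0,0],[0,0,0],[0,0,0],[0,0,0],[0,0,0]], turn=[0,0,0,0,0], grip=-0.2)

```text
clock: 13.5
eef_pos: [0.5779, 0.2475, 0.0731]
tcp_rot: [0.025, -3.141, 0.0]
ft_force: [0.6, -0.0, 1.0]
width: 0.398
grasp_force: 0.0
```

>>> jog_arm(translation=[[0,0,0],[0,0,0],[0,0,0],[0,0,0],[0,0,0]], turn=[0,0,0,0,0], grip=0.5)

```text
clock: 14.0
eef_pos: [0.5779, 0.2475, 0.0731]
tcp_rot: [0.025, -3.141, -0.0]
ft_force: [0.8, -0.1, -1.0]
width: 0.75
grasp_force: 0.0
```

>>> jog_arm(translation=[[0,0,5],[0,0,10],[0,0,15],[0,0,20],[0,0,20]], turn=[0,0,0,0,0])

```text
clock: 14.5
eef_pos: [0.578, 0.2475, 0.1446]
tcp_rot: [-0.025, 3.141, 0.0]
ft_force: [1.1, 0.5, 0.6]
width: 0.752
grasp_force: 0.0
```

>>> jog_arm(translation=[[0,0,20],[0,-20,20],[0,-25,0],[0,-30,0],[0,-30,0]], turn=[0,0,0,0,0])

```text
clock: 15.0
eef_pos: [0.5782, 0.1418, 0.1844]
tcp_rot: [-0.026, 3.14, 0.0]
ft_force: [0.6, -1.2, -0.9]
width: 0.747
grasp_force: 0.0
```

```bash
python3 - <<'E'
from h import *
s=bot.read_state(); print(s["eef_pos"],s["ft_force"],s["clock"])
A=vision.grab_frame("side"); B=vision.grab_frame("scene"); cv2.imwrite("pics/s5.png",A); cv2.imwrite("pics/sc5.png",B)
a=cv2.resize(A[90:360,150:340],(400,568),interpolation=cv2.INTER_CUBIC); b=cv2.resize(B[100:270,250:370],(400,568),interpolation=cv2.INTER_CUBIC)
cv2.imwrite("pics/m5.png",np.hstack([a,b]))
# green pixels of board
for n,I,(u0,u1,v0,v1) in(("side",A,(150,280,240,350)),("scene",B,(320,400,130,260))):
    J=I[v0:v1,u0:u1].astype(int); m=(J[...,1]>J[...,2]*1.35)&(J[...,1]>J[...,0]*1.1); vv,uu=np.nonzero(m); print(n,m.sum(),uu.min()+u0,uu.max()+u0,vv.min()+v0,vv.max()+v0)
for c in("side","scene"):
  print(c,proj(cam(c),[(.478,.2465,.112),(.678,.2485,.112),(.678,.2485,.06),(.478,.2465,.06)]).round(1).tolist())
E
```

```text
[0.5782 0.1418 0.1844] [ 0.5748 -1.1806 -0.9099] 15.0
side 855 166 258 277 333
scene 12 380 381 208 214
side [[258.3, 296.1], [165.3, 278.2], [169.2, 289.0], [258.0, 306.4]]
scene [[369.2, 160.2], [380.3, 214.2], [375.8, 229.0], [365.7, 174.8]]
```

The board stands in the slot: its green extent in the side view is columns 166..258, as predicted for upright. Now to tap bolt a with the fingers shut.

>>> jog_arm(translation=[[3,-34,0],[3,-34,0],[3,-34,0],[3,-34,0],[3,-30,0]], turn=[0,0,0,0,0], grip=-1)

```text
clock: 15.6
eef_pos: [0.5934, -0.0244, 0.184]
tcp_rot: [-0.026, 3.14, 0.0]
ft_force: [1.1, -0.5, -0.2]
width: 0.001
grasp_force: 0.0
```

>>> jog_arm(translation=[[1,0,-25],[0,0,-25],[0,0,-20],[0,0,-10],[0,0,0]], turn=[0,0,0,0,0])

```text
clock: 16.1
eef_pos: [0.5932, -0.0229, 0.1022]
tcp_rot: [0.026, -3.139, -0.001]
ft_force: [0.4, 0.3, 0.5]
width: -0.003
grasp_force: 0.0
```

```bash
python3 - <<'E'
from h import *
s=bot.read_state(); print(s["eef_pos"],s["ft_force"],s["width"],s["clock"])
im=vision.grab_frame("wrist"); cv2.imwrite("pics/w6.png",im); A=vision.grab_frame("side"); B=vision.grab_frame("scene"); cv2.imwrite("pics/s6.png",A); cv2.imwrite("pics/sc6.png",B)
c=cam("wrist",s)
for n,y in(("a",-.024),("b",-.082),("c",-.14)): print(n,proj(c,[(.594,y,.07)]),proj(cam("scene"),[(.594,y,.07)]))
# dark/bright head blobs in the pre-move scene frame sc5 and scene5
B5=cv2.cvtColor(cv2.imread("pics/sc5.png"),cv2.COLOR_BGR2GRAY)
for t in range(190,206): print(t,B5[t,214:274:1].tolist())
E
```

```text
[ 0.5932 -0.0229  0.1022] [0.4368 0.3091 0.4596] -0.002967909237057131 16.1
a [[251.0452 212.7608]] [[265.4948 195.7901]]
b [[162.2966 211.5235]] [[243.2146 194.5512]]
c [[ 73.2564 210.2822]] [[221.0906 193.3209]]
190 [116, 109, 109, 108, 107, 105, 104, 106, 111, 109, 102, 96, 94, 95, 97, 100, 105, 105, 111, 137, 165, 161, 135, 119, 115, 118, 120, 123, 120, 115, 113, 115, 119, 124, 129, 132, 134, 137, 140, 141, 154, 176, 177, 161, 148, 144, 140, 136, 133, 134, 136, 136, 137, 134, 133, 135, 138, 139, 143, 146]
191 [130, 131, 132, 129, 120, 117, 119, 123, 124, 120, 111, 104, 102, 102, 102, 104, 107, 106, 108, 122, 138, 139, 125, 109, 102, 103, 106, 109, 107, 101, 100, 98, 101, 105, 108, 108, 110, 113, 116, 121, 144, 171, 168, 145, 124, 122, 120, 116, 115, 116, 120, 125, 131, 132, 135, 138, 142, 144, 144, 143]
192 [166, 167, 167, 160, 144, 131, 125, 125, 128, 132, 131, 133, 141, 143, 141, 139, 133, 131, 132, 132, 131, 127, 124, 122, 119, 114, 113, 114, 118, 119, 117, 111, 107, 108, 109, 108, 108, 111, 113, 114, 128, 146, 145, 125, 108, 106, 101, 95, 94, 96, 102, 107, 111, 111, 114, 118,
[... 3182 characters left out ...]
 180, 181, 180, 180, 181, 179, 162, 125, 93, 82, 80, 80, 87, 108, 140, 166, 180, 182, 180]
204 [167, 170, 172, 173, 174, 177, 181, 182, 181, 181, 181, 180, 181, 180, 181, 181, 180, 181, 181, 181, 180, 181, 181, 182, 183, 183, 183, 180, 178, 177, 178, 179, 179, 182, 182, 181, 181, 181, 180, 181, 181, 181, 180, 181, 181, 180, 183, 179, 164, 141, 133, 133, 135, 137, 154, 174, 181, 181, 181, 180]
205 [132, 137, 143, 144, 145, 149, 156, 157, 158, 159, 161, 162, 161, 161, 162, 166, 166, 166, 168, 172, 172, 173, 176, 179, 179, 180, 180, 181, 182, 182, 182, 182, 182, 181, 180, 181, 181, 181, 181, 181, 181, 182, 182, 181, 181, 181, 182, 182, 181, 177, 177, 178, 177, 178, 180, 183, 182, 181, 181, 180]
```

Head columns 221/243/265.5 in the scene picture match my predicted head positions. Descending carefully on bolt a.

>>> jog_arm(translation=[[0,0,-6],[0,0,-5],[0,0,-2],[0,0,-2],[0,0,-1]], turn=[0,0,0,0,0])

```text
clock: 16.75
eef_pos: [0.5938, -0.0235, 0.0868]
tcp_rot: [0.025, -3.141, -0.0]
ft_force: [-0.5, 0.0, 0.2]
width: -0.004
grasp_force: 0.0
```

>>> jog_arm(translation=[[0,0,-1.5],[0,0,-1.5],[0,0,-1.5],[0,0,-1.5],[0,0,0]], turn=[0,0,0,0,0])

```text
clock: 17.25
eef_pos: [0.5937, -0.0235, 0.0808]
tcp_rot: [0.025, -3.141, -0.0]
ft_force: [-0.1, -0.7, -0.1]
width: -0.001
grasp_force: 0.0
```

>>> jog_arm(translation=[[0,0,-3],[0,0,-3],[0,0,-2],[0,0,-2],[0,0,0]], turn=[0,0,0,0,0])

```text
clock: 17.75
eef_pos: [0.5937, -0.0235, 0.0707]
tcp_rot: [0.025, -3.141, -0.0]
ft_force: [1.0, 0.6, 0.1]
width: 0.003
grasp_force: 0.0
```

>>> jog_arm(translation=[[0,0,-3],[0,0,-3],[0,0,-2],[0,0,-2],[0,0,0]], turn=[0,0,0,0,0])

```text
clock: 18.25
eef_pos: [0.5937, -0.0235, 0.0607]
tcp_rot: [0.025, -3.141, -0.0]
ft_force: [-0.6, -0.4, 0.0]
width: 0.002
grasp_force: 0.0
```

>>> jog_arm(translation=[[0,0,-1.5],[0,0,-1.5],[0,0,-1.5],[0,0,-1.5],[0,0,0]], turn=[0,0,0,0,0])

```text
clock: 18.75
eef_pos: [0.5937, -0.0235, 0.0548]
tcp_rot: [0.025, -3.141, -0.0]
ft_force: [0.6, -0.3, 0.4]
width: -0.001
grasp_force: 0.0
```

>>> jog_arm(translation=[[0,0,-1],[0,0,-1],[0,0,-1],[0,0,-1],[0,0,0]], turn=[0,0,0,0,0])

```text
clock: 19.25
eef_pos: [0.5938, -0.0235, 0.0509]
tcp_rot: [0.025, -3.141, -0.0]
ft_force: [-0.7, -0.3, -0.7]
width: -0.001
grasp_force: 0.0
```

>>> jog_arm(translation=[[0,0,-1],[0,0,-1],[0,0,-1],[0,0,-1],[0,0,0]], turn=[0,0,0,0,0])

```text
clock: 19.75
eef_pos: [0.5941, -0.0236, 0.0488]
tcp_rot: [-0.025, 3.141, -0.0]
ft_force: [-3.9, 0.6, 12.5]
width: 0.001
grasp_force: 5.4
```

Bolt a is tight: 12 N with no sink, and contact at TCP z≈0.049. On to bolt b.

>>> jog_arm(translation=[[0,0,12],[0,-20,5],[0,-20,0],[0,-18,0],[0,0,-8]], turn=[0,0,0,0,0])

```text
clock: 20.25
eef_pos: [0.5952, -0.0841, 0.0571]
tcp_rot: [-0.021, 3.139, -0.002]
ft_force: [0.5, 0.5, 0.6]
width: -0.003
grasp_force: 0.0
```

>>> jog_arm(translation=[[0,0,-4],[0,0,-1],[0,0,-1],[0,0,-1],[0,0,-1]], turn=[0,0,0,0,0])

```text
clock: 20.75
eef_pos: [0.5938, -0.0808, 0.0489]
tcp_rot: [0.027, -3.141, -0.001]
ft_force: [-4.3, 1.3, 12.4]
width: 0.004
grasp_force: 6.3
```

>>> jog_arm(translation=[[0,0,-1],[0,0,0],[0,0,0],[0,0,0],[0,0,0]], turn=[0,0,0,0,0])

```text
clock: 21.25
eef_pos: [0.5938, -0.0808, 0.0488]
tcp_rot: [-0.027, 3.141, 0.0]
ft_force: [-5.9, 1.5, 12.8]
width: 0.002
grasp_force: 6.2
```

Bolt b is tight too. Tapping bolt c.

>>> jog_arm(translation=[[0,0,12],[0,-20,5],[0,-20,0],[0,-18,0],[0,0,-8]], turn=[0,0,0,0,0])

```text
clock: 21.75
eef_pos: [0.5954, -0.1421, 0.0572]
tcp_rot: [-0.021, 3.138, -0.003]
ft_force: [0.6, 0.3, -0.7]
width: 0.0
grasp_force: 0.0
```

>>> jog_arm(translation=[[0,0,-3],[0,0,-2],[0,0,-1],[0,0,-1],[0,0,-1]], turn=[0,0,0,0,0])

```text
clock: 22.25
eef_pos: [0.5939, -0.1389, 0.0482]
tcp_rot: [0.027, -3.141, -0.001]
ft_force: [-0.6, 1.1, 1.5]
width: -0.0
grasp_force: 0.8
```

>>> jog_arm(translation=[[0,0,-1],[0,0,-1],[0,0,0],[0,0,0],[0,0,0]], turn=[0,0,0,0,0])

```text
clock: 22.75
eef_pos: [0.594, -0.1397, 0.0461]
tcp_rot: [-0.025, 3.141, -0.0]
ft_force: [-0.2, 0.6, 0.8]
width: -0.002
grasp_force: 0.1
```

Bolt c is sinking. Pushing it fully down.

>>> jog_arm(translation=[[0,0,-1],[0,0,-1],[0,0,-1],[0,0,-1],[0,0,-0.5]], turn=[0,0,0,0,0])

```text
clock: 23.25
eef_pos: [0.5945, -0.1392, 0.0423]
tcp_rot: [-0.026, 3.14, 0.0]
ft_force: [-1.7, 2.8, 10.3]
width: 0.001
grasp_force: 2.9
```

>>> jog_arm(translation=[[0,0,-0.5],[0,0,0],[0,0,0],[0,0,0],[0,0,0]], turn=[0,0,0,0,0])

```text
clock: 23.75
eef_pos: [0.5945, -0.1393, 0.0423]
tcp_rot: [-0.026, 3.14, -0.0]
ft_force: [-2.7, 3.0, 9.9]
width: 0.001
grasp_force: 2.8
```

The loose bolt is c, fully down and against its stop. Raising the tool, opening to about 40 mm and going over knob c.

>>> jog_arm(translation=[[0,0,15],[0,0,25],[-10,0,20],[-25,-2,0],[-25,0,0]], turn=[0,0,0,0,0])

```text
clock: 24.25
eef_pos: [0.534, -0.1419, 0.1016]
tcp_rot: [-0.026, 3.14, -0.001]
ft_force: [0.2, 0.2, 0.2]
width: -0.001
grasp_force: 0.0
```

>>> jog_arm(translation=[[-25,0,0],[-25,0,0],[-8.5,0,0],[0,0,0],[0,0,0]], turn=[0,0,0,0,0], grip=-0.1)

```text
clock: 24.75
eef_pos: [0.4767, -0.1419, 0.1014]
tcp_rot: [-0.025, 3.14, -0.001]
ft_force: [-0.2, 0.1, 0.1]
width: 0.45
grasp_force: 0.0
```

```bash
python3 - <<'E'
from h import *
s=bot.read_state(); print(s["eef_pos"],s["tcp_rot"],s["width"],s["ft_force"],s["clock"])
im=vision.grab_frame("wrist"); cv2.imwrite("pics/w7.png",im); c=cam("wrist",s)
p=proj(c,[(.4753,-.142,.0525),(.4753,-.084,.0525),(.4753,-.026,.0525)]); print(p)
g=im.max(2)
m=(g<45).astype(np.uint8); n,l,st,ce=cv2.connectedComponentsWithStats(m)
for i in range(1,n):
    if 40<st[i,4]<6000: print(st[i],ce[i],back(c,ce[i],.0525))
A=vision.grab_frame("side"); cv2.imwrite("pics/s7.png",A)
a=cv2.resize(im[100:340,100:400],(600,480)); cv2.imwrite("pics/m7.png",a)
E
```

```text
[ 0.4767 -0.1419  0.1014] [-0.0252  3.1399 -0.0008] 0.44968109504409787 [-0.2223  0.1475  0.0746] 24.75
[[252.7674 200.9785]
 [335.2615 202.1281]
 [417.5529 203.2748]]
[242 190  23  23 402] [253.3358 201.3209] [ 0.4755 -0.1416  0.0525]
[324 191  24  24 452] [335.781 202.854] [ 0.4758 -0.0836  0.0525]
[406 193  26  24 495] [418.4646 204.3737] [ 0.4761 -0.0252  0.0525]
```

Knob c measured at (0.4755, -0.1416), right under the tool. Descending and gripping.

>>> jog_arm(translation=[[-0.5,0,-20],[0,0,-20],[0,0,-15],[0,0,-10],[0,0,-6]], turn=[0,0,0,0,0])

```text
clock: 25.35
eef_pos: [0.4752, -0.1414, 0.0292]
tcp_rot: [0.026, -3.141, -0.001]
ft_force: [0.1, 0.5, 0.2]
width: 0.449
grasp_force: 0.0
```

>>> jog_arm(translation=[[0,0,-4],[0,0,-4],[0,0,-2],[0,0,0],[0,0,0]], turn=[0,0,0,0,0])

```text
clock: 25.85
eef_pos: [0.4752, -0.1416, 0.0204]
tcp_rot: [-0.025, 3.141, -0.0]
ft_force: [0.3, 1.3, 0.5]
width: 0.452
grasp_force: 0.0
```

>>> jog_arm(translation=[[0,0,0],[0,0,0],[0,0,0],[0,0,0],[0,0,0]], turn=[0,0,0,0,0], grip=-1)

```text
clock: 26.35
eef_pos: [0.4751, -0.1418, 0.0205]
tcp_rot: [-0.025, 3.141, -0.001]
ft_force: [-1.0, -0.5, 6.2]
width: 0.166
grasp_force: 58.4
```

Held, but the upward reaction suggests a shallow grip on the ball. Regrasping 4 mm deeper.

>>> jog_arm(translation=[[0,0,0],[0,0,0],[0,0,0],[0,0,-2],[0,0,-2]], turn=[0,0,0,0,0], grip=-0.2)

```text
clock: 26.85
eef_pos: [0.4749, -0.1414, 0.0158]
tcp_rot: [0.025, -3.141, -0.0]
ft_force: [-0.2, 0.2, 0.5]
width: 0.399
grasp_force: 0.0
```

>>> jog_arm(translation=[[0,0,0],[0,0,0],[0,0,0],[0,0,0],[0,0,0]], turn=[0,0,0,0,0], grip=-1)

```text
clock: 27.35
eef_pos: [0.4746, -0.1418, 0.016]
tcp_rot: [0.025, -3.141, 0.001]
ft_force: [-1.4, -2.5, -0.8]
width: 0.168
grasp_force: 58.4
```

>>> jog_arm(translation=[[0.5,0,6.8],[1.1,0,6.7],[1.7,0,6.6],[0,0,0],[0,0,0]], turn=[0,0,0,0,0])

```text
clock: 27.85
eef_pos: [0.479, -0.1418, 0.0366]
tcp_rot: [-0.026, 3.14, -0.001]
ft_force: [1.1, -2.9, -4.1]
width: 0.171
grasp_force: 58.4
```

>>> jog_arm(translation=[[2.3,0,6.4],[2.8,0,6.2],[3.3,0,5.9],[3.8,0,5.6],[0,0,0]], turn=[0,0,0,0,0])

```text
clock: 28.35
eef_pos: [0.492, -0.1418, 0.0611]
tcp_rot: [-0.026, 3.139, -0.001]
ft_force: [4.3, -3.5, -6.3]
width: 0.167
grasp_force: 58.5
```

>>> jog_arm(translation=[[4.3,0,5.3],[4.8,0,4.9],[5.2,0,4.4],[5.5,0,4.0],[5.9,0,3.5]], turn=[0,0,0,0,0])

```text
clock: 28.85
eef_pos: [0.5149, -0.1417, 0.082]
tcp_rot: [0.025, -3.139, 0.001]
ft_force: [0.3, -5.7, -7.4]
width: 0.169
grasp_force: 58.5
```

>>> jog_arm(translation=[[0,0,0],[0,0,0],[0,0,0],[0,0,0],[0,0,0]], turn=[0,0,0,0,0])

```text
clock: 29.35
eef_pos: [0.5162, -0.1416, 0.082]
tcp_rot: [-0.026, 3.141, -0.0]
ft_force: [2.6, -5.8, -7.9]
width: 0.166
grasp_force: 58.7
```

```bash
python3 - <<'E'
from h import *
s=bot.read_state(); print(s["eef_pos"],s["ft_force"],s["width"],s["grasp_force"],s["clock"])
A=vision.grab_frame("side"); B=vision.grab_frame("scene"); cv2.imwrite("pics/s8.png",A); cv2.imwrite("pics/sc8.png",B)
a=cv2.resize(A[110:360,160:340],(400,556),interpolation=cv2.INTER_CUBIC); b=cv2.resize(B[110:290,180:400],(400,327),interpolation=cv2.INTER_CUBIC)
b=np.vstack([b,np.zeros((229,400,3),np.uint8)]); cv2.imwrite("pics/m8.png",np.hstack([a,b]))
E
```

```text
[ 0.5162 -0.1416  0.082 ] [ 2.6479 -5.8155 -7.928 ] 0.16649893314450456 58.68128478527069 29.35
```

View pics/m8.png

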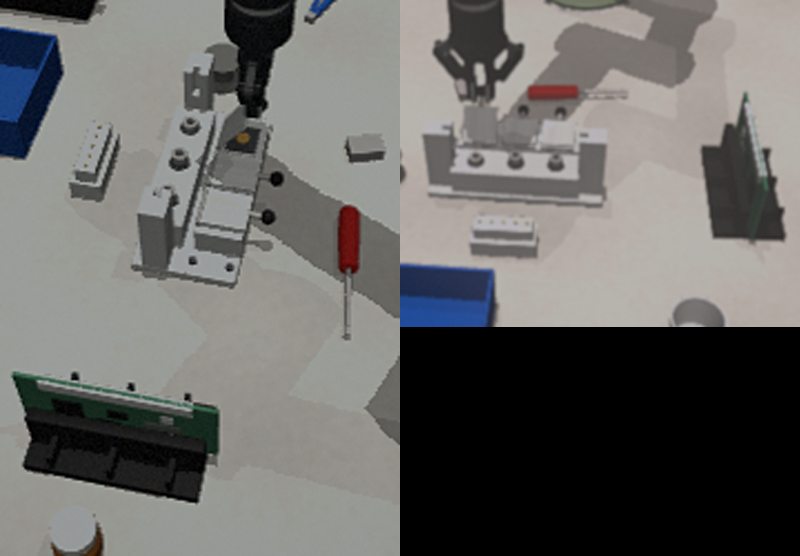

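The picture shows cap c raised at about (240,130) and held by the gripper. Caps a and b are shut, the board is upright in the rack, and the bystanders have not moved. TCP travel of +41 mm in x and +66 mm in z corresponds to about 60°.

```bash
python3 -c "
from cell import ticket; print(ticket.job_done())"
```

```text
the job is handed in; nothing more can be done
None
```

The job is handed in: the board stands released in the rack, bolt c (right-hand) was the loose one and is pushed down, and its cap is held open at about 60° with caps a and b shut, at about 29 s on the clock.

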